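# Fetch the orange filter from behind two others in the gravity rack

## Robot

A 7-joint arm with a two-finger parallel gripper is mounted at the origin on the work surface. World frame = base frame: x ahead of the robot, y to its left, z up, the work surface at z = 0. Lengths are in m, angles in rad, forces in N, time in s.
With the tool pointing down it reaches from about 0.4 to 0.85 m from the base axis. Payload 4.5 kg.
Tool frame: the origin (TCP) lies at the very end of the fingers, on their centre line; the grasp point (between the pads) lies 19 mm behind it (r.pinch_z is the distance from the TCP to the grasp point, in m); z points along the fingers, y is the line along which they close (so a half turn about z gives the same grasp; the last joint's range is limited). The gripper opens to 88 mm and grips with 3 to 60 N. Pads are 18 mm wide; open, the fingers measure 123 mm over their backs; the gripper's body (75 mm by 187 mm) begins 45 mm behind the grasp point.
Start: joints at [-1.27, 0.689, -0.195, 1.565, 0.157, 0.902, -0.215], TCP at [0.165, 0.603, 0.239] pointing down, gripper open.
Joint ranges: [-3.01, 3.01], [-0.46, 2.08], [-1.47, 1.51], [0.13, 2.56], [-1, 4.14], [0.04, 2.09], [-2.66, 2.66]. Speed limits (rad/s): [2.57, 2.57, 3.14, 3.14, 3.14, 3.14, 3.14].

## Interface

Orientations are given as a unit quaternion [x, y, z, w].
In Python, from plant import r, cams gives the robot as it stands.
- The arm moves only by the shell command python3 -m pendant 'ROWS' [FORCE]. ROWS is JSON, a list of rows, each a list of 3 entries, a list of its own where there are three numbers: the closure, from -1 (fully open) to 1 (shut), then the shift along the tool's x, y, z in mm, then the turn, a rotation vector about the tool's x, y, z in degrees. A call has 1 to 8 rows; each row shifts and turns the commanded pose from where the row before left it, along the tool's axes as they then stand; what a row does not reach is not made up. A row lasts 1/8 s, in which the tool goes at most 62.5 mm and 10.7 degrees, less where a joint would pass 70% of its speed; a pose out of reach is approached as far as the arm can. A call with a gripper value outside its range is refused whole. The fingers move at their own pace and stop on an object; FORCE is the grip in N (left out, the last holds). Time passes only in rows, so rows that do not move let the fingers close. It gives the time, the measured TCP pose, the force, the opening and the grip force at its end, in the units of the state.
- r.get_state(): the state, without advancing time (a new reading comes with each control period).
- cams.snapshot(name): name is "side" or "top"; returns a dict with "img" (400x640x3 uint8, red, green, blue), "camera_matrix" (3x3 intrinsics, pixels), "D" ([k1, k2, p1, p2, k3] as OpenCV has them; the pictures are not rectified), "camera_from_world" (4x4, takes a point from world to camera coordinates). Camera axes: x right, y up, looking along -z (the intrinsics and any distortion apply to the point x, -y, -z); pixel columns grow to the right and rows downward; lengths in m; the calibration is good to about 2 mm. A picture is of the moment at which its call begins. There is no depth.
- r.finish_job(): hands the job in; it is judged then, once.
The state is a dict: "clock": time; "q": joint angles; "qd": joint speeds; "joint_torque": joint torques, N m; "tool_pos": TCP position; "eef_rot": TCP orientation; "contact_force": force on the tool from outside, world axes, zero at the start; "moment": the same for the moment, N m; "opening": opening from 0.0 (shut) to 1.0 (fully open); "finger_force": force on a finger pad.
Only numpy, scipy, OpenCV 4.12 (cv2) and the standard library are available. Lean on these libraries where they do the work, as an engineer would, in place of code of your own. Each camera call takes 0.05 s, during which the arm holds its last target. There are 200 camera calls.

## Task

This engine needs the orange oil filter, the third one back in one of the two sloped lanes of the gravity rack. Take out the two filters in front of it one at a time from the front end of the lane (the rest roll forward), lay them in the two compartments of the black holding tray, and lay the orange one in the middle of the empty yellow-floored pocket of the grey kit tray. Then put the two back in their lane (its high rear end is open for loading) so that the lane stands in its old order with the same filter first, and leave the other lane alone.

Things in the scene. Friction and masses are not known exactly. Their poses are not given: they have to be found in the camera images.
- orange_mid (a point): Centre of the orange spin-on oil filter: a tin can 62 mm in diameter, 60 mm long, ends flat (one orange, one bare steel with a black rubber ring), 0.16 to 0.26 kg, lying on its side with its axis (point y) across the lane, along the rack's y; it rolls freely. At the start it is the third (rearmost) filter in one of the two lanes; this is the wanted one.
- white_mid (a point): Centre of the white spin-on oil filter: a tin can 62 mm in diameter, 60 mm long, ends flat (one white, one bare steel with a black rubber ring), 0.16 to 0.26 kg, lying on its side with its axis (point y) across the lane, along the rack's y; it rolls freely. At the start it is the first (front) filter in one of the two lanes.
- yellow_mid (a point): Centre of the yellow spin-on oil filter: a tin can 62 mm in diameter, 60 mm long, ends flat (one yellow, one bare steel with a black rubber ring), 0.16 to 0.26 kg, lying on its side with its axis (point y) across the lane, along the rack's y; it rolls freely. At the start it is the first (front) filter in one of the two lanes.
- black_mid (a point): Centre of the black spin-on oil filter: a tin can 62 mm in diameter, 60 mm long, ends flat (one black, one bare steel with a black rubber ring), 0.16 to 0.26 kg, lying on its side with its axis (point y) across the lane, along the rack's y; it rolls freely. At the start it is the second filter in one of the two lanes.
- green_mid (a point): Centre of the green spin-on oil filter: a tin can 62 mm in diameter, 60 mm long, ends flat (one green, one bare steel with a black rubber ring), 0.16 to 0.26 kg, lying on its side with its axis (point y) across the lane, along the rack's y; it rolls freely. At the start it is the second filter in one of the two lanes.
- blue_mid (a point): Centre of the blue spin-on oil filter: a tin can 62 mm in diameter, 60 mm long, ends flat (one blue, one bare steel with a black rubber ring), 0.16 to 0.26 kg, lying on its side with its axis (point y) across the lane, along the rack's y; it rolls freely. At the start it is the third (rearmost) filter in one of the two lanes, always the lane without the orange filter.
- rack: Fixed rack, two lanes sloping 7 degrees to an end stop. Origin on the bench under the middle, x along the lanes to the high rear, y left, z up. Lane centres at y = +-60 mm. Filter centres in places 1 to 4 from the front: (x, z) = (-96, 64), (-35, 72), (27, 80), (89, 87) mm. Side walls 56 mm high cover the filters' ends at places 2 and 3; at 1 and 4 only a 6 mm lip, so grip by the two ends there.
- loading (a point): Midway between the two loading (fourth, rear) places of the rack, at the height of a filter's centre; axes as the rack's. The places lie at y = +60 and -60 mm, empty at the start. A filter let go there rolls forward until it meets the end stop or the next filter. Lanes are 68 mm wide inside, 10 mm is free behind the filter to a 34 mm high rear stop, and 60 mm between the lanes' filters.
- pocket (a point): Centre of the floor of the empty filter pocket in the fixed grey kit tray (300 x 200 mm, 45 mm high, black foam with other kit parts). Floor yellow, 20 mm above the bench; pocket 70 mm wide (point x), 126 mm long (point y), 15 mm deep, z up. The filter lies with its axis along point y, its centre 31 mm above this point, with room for fingers at both ends.
- side_tray: Fixed low black holding tray, grey floor, 164 (x) by 136 (y) mm, walls 4 mm thick and 22 mm high. Origin on the bench under its middle, z up. A wall across the middle makes two compartments, centred at x = +40 and -40 mm, each 76 (x) by 128 (y) mm inside, floor 6 mm above the bench. A filter lies in each with its axis along the tray's y, its centre 37 mm above the bench.
Mind the look-alikes: they are no part of the job. Leave any pink look-alike of the part that bears black_mid alone.

How it is judged:
On the way, in this order (a step that is already met when the one before it is completed fails the run):
1. both filters that were in front of the orange one lie released in the black holding tray (((x of white_mid in the frame of side_tray between -0.07 and 0.07 m and y of white_mid in the frame of side_tray between -0.05 and 0.05 m and z of white_mid in the frame of side_tray below 0.043 m and linear speed of white below 0.03 m/s and contact force between the fingers and white below 0.1 N) or (x of yellow_mid in the frame of side_tray between -0.07 and 0.07 m and y of yellow_mid in the frame of side_tray between -0.05 and 0.05 m and z of yellow_mid in the frame of side_tray below 0.043 m and linear speed of yellow below 0.03 m/s and contact force between the fingers and yellow below 0.1 N)) and ((x of black_mid in the frame of side_tray between -0.07 and 0.07 m and y of black_mid in the frame of side_tray between -0.05 and 0.05 m and z of black_mid in the frame of side_tray below 0.043 m and linear speed of black below 0.03 m/s and contact force between the fingers and black below 0.1 N) or (x of green_mid in the frame of side_tray between -0.07 and 0.07 m and y of green_mid in the frame of side_tray between -0.05 and 0.05 m and z of green_mid in the frame of side_tray below 0.043 m and linear speed of green below 0.03 m/s and contact force between the fingers and green below 0.1 N))), for 0.2 s.
2. the orange filter lies released in the kit tray's pocket, the other two still being in the holding tray (all of step 1 and horizontal distance between orange_mid and pocket below 0.015 m and z of orange_mid in the frame of pocket below 0.036 m and angle between the y axis of orange and the y axis of pocket, either way round below 0.2 rad and linear speed of orange below 0.03 m/s and contact force between the fingers and orange below 0.1 N), for 0.2 s.
At the end, for the whole second after the job is handed in: The orange filter lies in the pocket of the kit tray, its centre within 15 mm of the pocket's centre (horizontally), its axis within 0.2 rad of the pocket's length, released and at rest; each of the five other filters is at rest within 12 mm of where it was at the start (horizontal distance between orange_mid and pocket below 0.015 m and z of orange_mid in the frame of pocket below 0.036 m and angle between the y axis of orange and the y axis of pocket, either way round below 0.2 rad and linear speed of each of orange, white, yellow, black, green, blue below 0.03 m/s and contact force between the fingers and orange below 0.1 N and distance of each of white_mid, yellow_mid, black_mid, green_mid, blue_mid from where it was at the start of the episode below 0.012 m); the robot touches nothing.
It fails at once if the blue filter's lane is disturbed: the blue filter has moved more than 30 mm (distance of blue_mid from where it was at the start of the episode above 0.03 m).
It also fails if it takes over 138 s, if anything falls off the work surface, if the arm or the gripper's body presses on something with over 40 N, if the wrist force passes 120 N, or if a joint passes its speed limit or range.

## Working session

There is one attempt and no reset: what is moved stays moved. The work goes in short steps, Python scripts to look and compute and a shell command to move; the robot and the scene stay as the last step left them, time stands still between calls to the robot, and variables do not carry over. Pictures are saved under pics/ and viewed, at most 14 in all, crops included, and the job is handed in when it is done.

```bash
mkdir -p pics
python3 - <<'E'
from plant import r,cams
import cv2
s=r.get_state(); print({k:s[k] for k in('clock','tool_pos','eef_rot','opening')}, r.pinch_z)
for n in('top','side'):
    d=cams.snapshot(n); cv2.imwrite(f'pics/{n}0.png',d['img'][:,:,::-1]); print(d['camera_matrix'],d['D'],d['camera_from_world'])
E
```

```text
{'clock': 0.0, 'tool_pos': array([0.16465882, 0.60225536, 0.23791283]), 'eef_rot': array([ 1.32965103e-01,  9.91120284e-01, -9.28369016e-04, -4.86366301e-05]), 'opening': 0.9996345121670989} 0.0187
[[456.8968124    0.         316.48350781]
 [  0.         456.8968124  202.91743192]
 [  0.           0.           1.        ]] [-0.0445573  0.         0.         0.         0.       ] [[-9.57448174e-04 -9.99985540e-01  5.29174817e-03 -2.86134870e-02]
 [ 9.86202083e-01 -6.82111323e-05  1.65545905e-01 -4.74062230e-01]
 [-1.65543150e-01  5.37723469e-03  9.86187888e-01 -1.31840859e+00]
 [ 0.00000000e+00  0.00000000e+00  0.00000000e+00  1.00000000e+00]]
[[428.2185604    0.         320.13101303]
 [  0.         428.2185604  205.44454438]
 [  0.           0.           1.        ]] [0.0213803 0.        0.        0.        0.       ] [[ 0.99989483 -0.01069369  0.00979653 -0.47085387]
 [-0.00222942  0.55413126  0.83242632 -0.07877251]
 [-0.01433027 -0.83236061  0.55404915 -1.26935843]
 [ 0.          0.          0.          1.        ]]
```

View pics/top0.png

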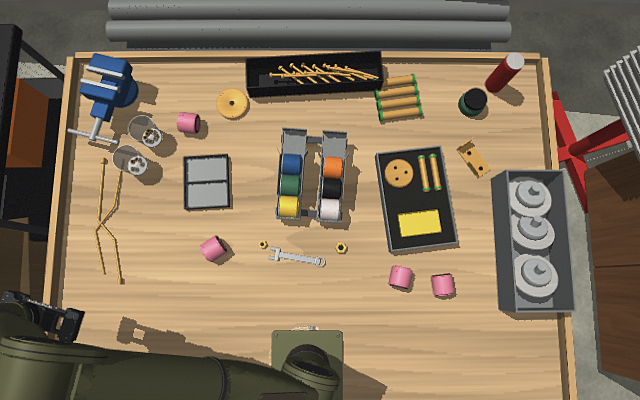

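View pics/side0.png

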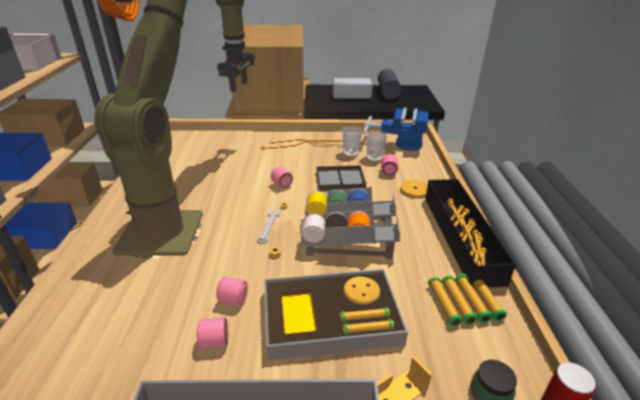

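The top view shows that the right lane (world −y) holds white at about (329,208), black at (332,187) and orange at (332,166). The other lane holds yellow, green and blue. The yellow pocket is at about (419,223) and the holding tray at about (207,182). I'll enlarge to read these positions more closely.

Run:
```python
import cv2
i=cv2.imread('pics/top0.png')
c=i[120:235,265:465]; cv2.imwrite('pics/c1.png',cv2.resize(c,None,fx=4,fy=4,interpolation=cv2.INTER_CUBIC))
c=i[140:225,170:245]; cv2.imwrite('pics/c2.png',cv2.resize(c,None,fx=6,fy=6,interpolation=cv2.INTER_CUBIC))
```

```text
(no output)
```

View pics/c1.png

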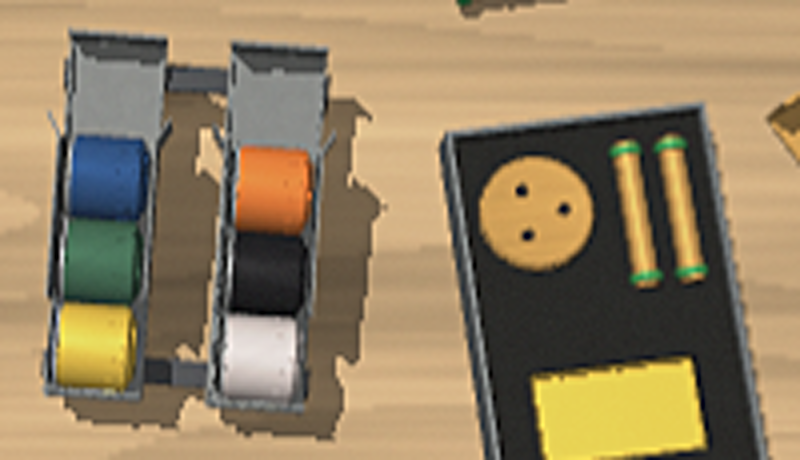

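View pics/c2.png

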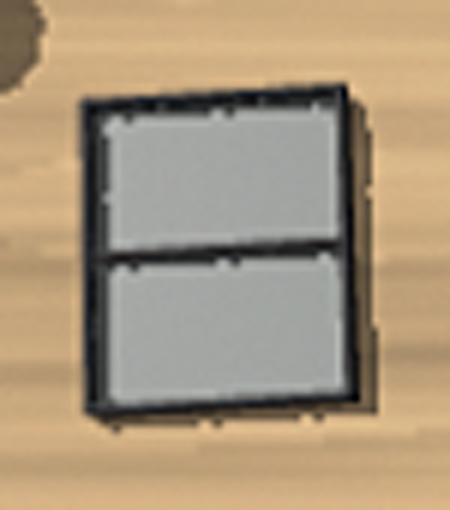

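The lanes, the yellow pocket and the tray rim are clear. Next I'll fit planar poses from these pixels.

```bash
cat > h.py <<'E'
import numpy as np,cv2
from scipy.optimize import least_squares
from scipy.spatial.transform import Rotation as R
from plant import r,cams
F=np.diag([1,-1,-1.])
def proj(d,P):
    T=d['camera_from_world']; rv=cv2.Rodrigues(F@T[:3,:3])[0]
    return cv2.projectPoints(np.array(P,float).reshape(-1,1,3),rv,F@T[:3,3],d['camera_matrix'],np.array(d['D']))[0].reshape(-1,2)
def fit(d,local,px,g):
    L=np.array(local,float)
    def W(v): c,s=np.cos(v[2]),np.sin(v[2]); return np.c_[L[:,0]*c-L[:,1]*s+v[0],L[:,0]*s+L[:,1]*c+v[1],L[:,2]]
    o=least_squares(lambda v:(proj(d,W(v))-px).ravel(),g)
    return o.x,np.sqrt(np.mean(o.fun**2))
def moves(target,yaw):
    """tool-frame shift (mm) and turn (deg) to a tool-down pose with closing axis y at world yaw (mod pi)"""
    s=r.get_state(); q=R.from_quat(s['eef_rot']); best=None
    for k in(0,np.pi):
        t=R.from_euler('z',yaw+k)*R.from_euler('x',np.pi)
        rv=(q.inv()*t).as_rotvec(degrees=True)
        if best is None or np.linalg.norm(rv)<np.linalg.norm(best): best=rv
    print('shift',np.round(q.inv().apply(np.array(target)-s['tool_pos'])*1000,1),'turn',np.round(best,2),'t',s['clock'])
E
python3 - <<'E'
from h import *
d=cams.snapshot('top'); im=d['img']
up=lambda p,o,s:(np.array(p)+.5)/s-.5+np.array(o)
sp=[(-.096,.064),(-.035,.072),(.027,.080)]
px=up([(96,347),(102,261),(109,178),(258,355),(268,272),(274,190)],(265,120),4)
print('rack',fit(d,[(x,y,z) for y in(.06,-.06) for x,z in sp],px,[.5,-.03,0]))
px=up([(82,100),(347,86),(357,402),(88,412)],(170,140),6)
print('tray',fit(d,[(.082,.068,.022),(.082,-.068,.022),(-.082,-.068,.022),(-.082,.068,.022)],px,[.55,.2,0]))
hsv=cv2.cvtColor(im,cv2.COLOR_RGB2HSV); m=cv2.inRange(hsv,(24,130,120),(35,255,255)); m[:200]=0;m[245:]=0;m[:,:390]=0;m[:,450:]=0
c=max(cv2.findContours(m,0,2)[0],key=cv2.contourArea); b=cv2.boxPoints(cv2.minAreaRect(c)); print(b,cv2.contourArea(c))
b=b[np.argsort(b[:,1])]; t=b[:2][np.argsort(b[:2,0])];u=b[2:][np.argsort(b[2:,0])]
# visible floor: near(+y) and low-x strips hidden ~2.4 mm each
print('pocket',fit(d,[(.035,.0606,.02),(.035,-.063,.02),(-.033,-.063,.02),(-.033,.0606,.02)],np.array([t[0],t[1],u[1],u[0]]),[.45,-.25,0]))
E
```

```text
rack (array([ 0.55209549, -0.01452433, -0.07351544]), np.float64(0.37166166353614727))
tray (array([0.54465699, 0.306984  , 0.05710685]), np.float64(0.29752821919868977))
[[398.4086  215.07104]
 [437.131   210.42435]
 [439.5679  230.7319 ]
 [400.8455  235.3786 ]] 721.5
pocket (array([ 0.41549152, -0.33593168,  0.11043604]), np.float64(1.0018893255098384))
```

```bash
cat > go.py <<'E'
import sys
from h import *
P={'rack':(.5521,-.0145,-.0735),'tray':(.5447,.3070,.0571),'pocket':(.4155,-.3359,.1104)}
L={'p1':('rack',-.096,-.06,.064),'p4':('rack',.089,-.06,.087),'ta':('tray',.04,0,.037),'tb':('tray',-.04,0,.037),'pk':('pocket',0,0,.051)}
def tgt(n,dz=0,off=(0,0,0)):
    f,x,y,z=L[n]; X,Y,a=P[f]; c,s=np.cos(a),np.sin(a)
    return (X+c*x-s*y,Y+s*x+c*y,z-.015+dz),a
if __name__=='__main__':
    t,a=tgt(sys.argv[1],float(sys.argv[2])/1000); print(np.round(t,4)); moves(t,a)
E
python3 go.py p1 130
```

```text
[ 0.452  -0.0673  0.179 ]
shift [-453.6 -570.2   59.9] turn [ -0.08  -0.   -11.07] t 0.15
```

```bash
python3 -m pendant '[[-1,[0,0,0],[0,0,-5.5]],[-1,[0,0,0],[0,0,-5.6]]]' 15; python3 go.py p1 130
```

```text
clock: 0.4
tool_pos: [0.1647, 0.6026, 0.2384]
eef_rot: [0.035, 0.999, -0.0, -0.0]
contact_force: [-0.5, -0.1, 0.2]
opening: 0.998
finger_force: 0.0
[ 0.452  -0.0673  0.179 ]
shift [-333.3 -648.2   59.9] turn [-0.05  0.    0.21] t 0.4
```

```bash
python3 -m pendant '[[-1,[-45,-30,0],[0,0,0]],[-1,[-45,-35,0],[0,0,0]],[-1,[-45,-40,0],[0,0,0]],[-1,[-45,-40,0],[0,0,0]],[-1,[-40,-45,0],[0,0,0]],[-1,[-35,-45,0],[0,0,0]],[-1,[-35,-45,0],[0,0,0]],[-1,[-33,-50,0],[0,0,0]]]'; python3 go.py p1 130
```

```text
clock: 1.4
tool_pos: [0.4638, 0.2488, 0.2386]
eef_rot: [0.036, 0.999, 0.0, 0.0]
contact_force: [0.6, 0.1, 0.1]
opening: 0.999
finger_force: 0.0
[ 0.452  -0.0673  0.179 ]
shift [ -11.1 -316.2   59.5] turn [0.03 0.01 0.05] t 1.4
```

```bash
python3 -m pendant '[[-1,[0,-50,0],[0,0,0]],[-1,[0,-50,0],[0,0,0]],[-1,[0,-50,0],[0,0,0]],[-1,[0,-50,0],[0,0,0]],[-1,[0,-50,10],[0,0,0]],[-1,[0,-40,20],[0,0,0]],[-1,[0,-18,20],[0,0,0]],[-1,[0,0,0],[0,0,0]]]'; python3 go.py p1 0
python3 - <<'E'
from h import *
d=cams.snapshot('top');a=d['img'][110:240,250:390]
e=cams.snapshot('side');b=e['img'][150:280,250:440]
o=np.hstack([cv2.resize(x,None,fx=2.3,fy=2.3,interpolation=2) for x in(a,b)]); cv2.imwrite('pics/a1.png',o[:,:,::-1])
E
```

```text
clock: 2.4
tool_pos: [0.4391, -0.0583, 0.1877]
eef_rot: [0.038, 0.999, -0.0, -0.002]
contact_force: [-0.3, -0.5, 0.2]
opening: 1.001
finger_force: 0.0
[ 0.452  -0.0673  0.049 ]
shift [-13.9  -7.9 138.7] turn [-0.04 -0.19 -0.15] t 2.4
```

View pics/a1.png

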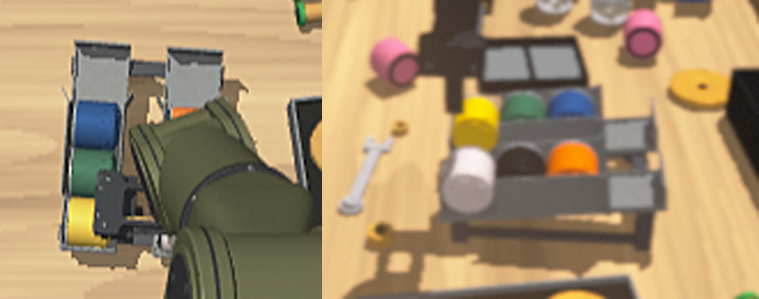

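The arm is above the lane front, and in the side view white sits at full-picture (314,228). I'll check the rack fit against the side view.

Run:
```python
from h import *
d=cams.snapshot('side'); im=d['img']
X,Y,a=.5521,-.0145,-.0735; c,s=np.cos(a),np.sin(a)
W=lambda x,y,z:(X+c*x-s*y,Y+s*x+c*y,z)
v=cv2.resize(im[170:280,270:420],None,fx=5,fy=5,interpolation=2).copy()
for x,z in((-.096,.064),(-.035,.072),(.027,.08)):
  for y in(-.09,.03):
    ring=[W(x+.031*np.cos(t),y,z+.031*np.sin(t)) for t in np.linspace(0,6.28,40)]
    p=((proj(d,ring)-(270,170)+.5)*5).astype(np.int32)
    cv2.polylines(v,[p],True,(255,0,255),1)
cv2.imwrite('pics/a2.png',v[:,:,::-1])
```

```text
(no output)
```

View pics/a2.png

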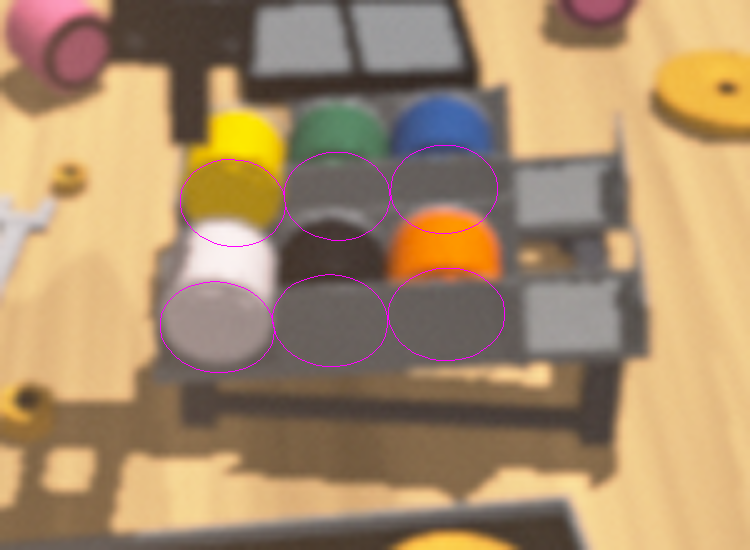

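The overlay matches within about 2 mm. Now the descent.

```bash
python3 -m pendant '[[-1,[-12,-8,0],[0,0,0]],[-1,[0,0,30],[0,0,0]],[-1,[0,0,30],[0,0,0]],[-1,[0,0,10],[0,0,0]]]'; python3 go.py p1 0
```

```text
clock: 3.05
tool_pos: [0.4523, -0.0656, 0.1178]
eef_rot: [0.036, 0.999, -0.0, -0.0]
contact_force: [0.3, 0.6, 0.5]
opening: 0.997
finger_force: 0.0
[ 0.452  -0.0673  0.049 ]
shift [ 0.1 -1.7 68.8] turn [-0.   -0.04  0.08] t 3.05
```

```bash
python3 -m pendant '[[-1,[0,-1,25],[0,0,0]],[-1,[0,0,25],[0,0,0]],[-1,[0,0,18],[0,0,0]],[-1,[0,0,0],[0,0,0]],[1,[0,0,0],[0,0,0]],[1,[0,0,0],[0,0,0]],[1,[0,0,0],[0,0,0]],[1,[0,0,0],[0,0,0]]]' 15; python3 go.py p1 0
```

```text
clock: 4.05
tool_pos: [0.4523, -0.0662, 0.0513]
eef_rot: [0.036, 0.999, 0.0, 0.001]
contact_force: [-0.9, 1.6, 6.7]
opening: 0.682
finger_force: 15.0
[ 0.452  -0.0673  0.049 ]
shift [ 0.2 -1.1  2.3] turn [0.06 0.1  0.07] t 4.05
```

```bash
python3 -m pendant '[[1,[0,0,-10],[0,0,0]],[1,[0,0,-15],[0,0,0]],[1,[0,0,-25],[0,0,0]],[1,[0,0,-40],[0,0,0]],[1,[0,0,-40],[0,0,0]],[1,[0,0,0],[0,0,0]]]' 15; python3 go.py ta 130
```

```text
clock: 4.8
tool_pos: [0.4528, -0.0674, 0.1832]
eef_rot: [0.037, 0.999, -0.0, 0.003]
contact_force: [-0.2, 0.3, -3.2]
opening: 0.679
finger_force: 15.0
[0.5846 0.3093 0.152 ]
shift [-103.4  385.4   31.6] turn [-0.03  0.29 -7.53] t 4.8
```

```bash
python3 -m pendant '[[1,[-5,30,0],[0,0,0]],[1,[-10,50,0],[0,0,0]],[1,[-15,55,0],[0,0,0]],[1,[-20,55,0],[0,0,0]],[1,[-20,55,0],[0,0,0]],[1,[-17,55,0],[0,0,0]],[1,[-11,50,0],[0,0,0]],[1,[-5,35,0],[0,0,-7.5]]]'; python3 -m pendant '[[1,[0,0,0],[0,0,0]]]' >/dev/null;  python3 go.py ta 0
```

```text
clock: 5.8
tool_pos: [0.5815, 0.3119, 0.1787]
eef_rot: [-0.032, 1.0, -0.001, -0.001]
contact_force: [0.9, 0.3, -2.6]
opening: 0.679
finger_force: 15.0
[0.5846 0.3093 0.022 ]
shift [ -4.1  -4.3 156.6] turn [ 0.08 -0.16  0.33] t 5.925
```

```bash
python3 -m pendant '[[1,[-4,-4,35],[0,0,0]],[1,[0,0,35],[0,0,0]],[1,[0,0,35],[0,0,0]],[1,[0,0,25],[0,0,0]],[1,[0,0,10],[0,0,0]],[1,[0,0,0],[0,0,0]]]'; python3 go.py ta 0
```

```text
clock: 6.68
tool_pos: [0.5862, 0.3045, 0.0399]
eef_rot: [-0.028, 1.0, -0.001, -0.001]
contact_force: [0.1, 0.5, -2.7]
opening: 0.675
finger_force: 15.0
[0.5846 0.3093 0.022 ]
shift [ 1.3  4.9 17.9] turn [-0.1  -0.09 -0.01] t 6.675
```

```bash
python3 -m pendant '[[1,[1,4,7],[0,0,0]],[1,[0,0,5],[0,0,0]],[1,[0,0,2],[0,0,0]],[1,[0,0,0],[0,0,0]]]'; python3 go.py ta 0
```

```text
clock: 7.18
tool_pos: [0.5855, 0.3098, 0.0267]
eef_rot: [-0.029, 1.0, -0.0, 0.0]
contact_force: [0.6, 0.5, -3.1]
opening: 0.682
finger_force: 15.0
[0.5846 0.3093 0.022 ]
shift [ 0.9 -0.4  4.7] turn [-0.    0.    0.04] t 7.175
```

```bash
python3 -m pendant '[[1,[0,0,2],[0,0,0]],[1,[0,0,0],[0,0,0]],[-0.55,[0,0,0],[0,0,0]],[-0.6,[0,0,0],[0,0,0]],[-0.6,[0,0,0],[0,0,0]]]'
```

```text
clock: 7.8
tool_pos: [0.5857, 0.31, 0.025]
eef_rot: [-0.029, 1.0, 0.0, 0.0]
contact_force: [0.1, -0.3, -0.2]
opening: 0.801
finger_force: 0.0
```

```bash
python3 -m pendant '[[-0.6,[0,0,-15],[0,0,0]],[-0.6,[0,0,-40],[0,0,0]],[-0.6,[0,0,-50],[0,0,0]],[-0.6,[0,0,-45],[0,0,0]],[-0.6,[0,0,0],[0,0,7.4]]]'; python3 go.py p1 134;python3 - <<'E'
from h import *
a=cams.snapshot('top')['img'][110:240,170:390]
b=cams.snapshot('side')['img'][140:270,250:440]
o=np.hstack([cv2.resize(x,None,fx=1.9,fy=1.9,interpolation=2) for x in(a,b)]); cv2.imwrite('pics/a3.png',o[:,:,::-1])
E
```

```text
clock: 8.43
tool_pos: [0.5879, 0.3116, 0.1805]
eef_rot: [0.037, 0.999, 0.003, 0.004]
contact_force: [-0.2, 0.6, 0.4]
opening: 0.8
finger_force: 0.0
[ 0.452  -0.0673  0.183 ]
shift [ 107.2 -388.    -5.8] turn [ 0.36  0.42 -0.08] t 8.425
```

View pics/a3.png

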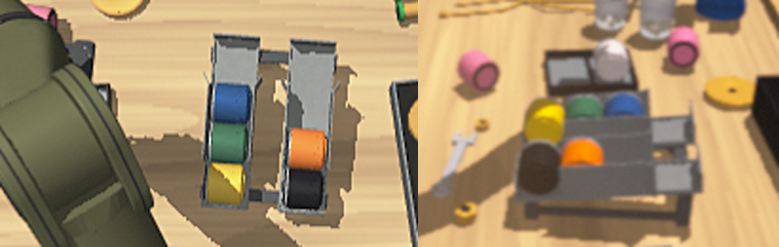

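White lies in the far compartment, seen at side crop (611,60). Black has rolled to place 1 at (540,165), with orange behind it at (582,152). Next is black.

```bash
python3 -m pendant '[[-0.8,[5,-30,0],[0,0,0]],[-0.9,[10,-50,0],[0,0,0]],[-1,[15,-55,0],[0,0,0]],[-1,[20,-55,0],[0,0,0]],[-1,[20,-55,0],[0,0,0]],[-1,[17,-55,0],[0,0,0]],[-1,[13,-50,0],[0,0,0]],[-1,[7,-36,0],[0,0,0]]]' >/dev/null; python3 -m pendant '[[-1,[0,0,20],[0,0,0]],[-1,[0,0,20],[0,0,0]],[-1,[0,0,0],[0,0,0]]]'; python3 go.py p1 0
```

```text
clock: 9.9
tool_pos: [0.4502, -0.0675, 0.1338]
eef_rot: [0.035, 0.999, -0.0, -0.002]
contact_force: [-0.3, -0.2, -0.7]
opening: 1.002
finger_force: 0.0
[ 0.452  -0.0673  0.049 ]
shift [-2.   0.4 84.8] turn [-0.01 -0.18  0.26] t 9.9
```

```bash
python3 -m pendant '[[-1,[-2,1,30],[0,0,0]],[-1,[0,0,30],[0,0,0]],[-1,[0,0,22],[0,0,0]],[-1,[0,0,0],[0,0,0]],[1,[0,0,0],[0,0,0]],[1,[0,0,0],[0,0,0]],[1,[0,0,0],[0,0,0]],[1,[0,0,0],[0,0,0]]]' 15; python3 go.py p1 0
```

```text
clock: 10.9
tool_pos: [0.4539, -0.0664, 0.0534]
eef_rot: [0.035, 0.999, 0.0, 0.001]
contact_force: [-0.1, 0.4, 6.5]
opening: 0.681
finger_force: 15.0
[ 0.452  -0.0673  0.049 ]
shift [ 1.9 -1.   4.4] turn [0.04 0.1  0.15] t 10.9
```

```bash
python3 -m pendant '[[1,[0,0,-10],[0,0,0]],[1,[0,0,-15],[0,0,0]],[1,[0,0,-25],[0,0,0]],[1,[0,0,-40],[0,0,0]],[1,[0,0,-40],[0,0,0]],[1,[0,0,0],[0,0,0]]]' 15; python3 go.py tb 130
```

```text
clock: 11.65
tool_pos: [0.4545, -0.0672, 0.1852]
eef_rot: [0.036, 0.999, -0.0, 0.003]
contact_force: [0.5, -0.1, -3.2]
opening: 0.678
finger_force: 15.0
[0.5048 0.3047 0.152 ]
shift [-23.1 374.6  33.3] turn [-0.02  0.3  -7.42] t 11.65
```

```bash
python3 -m pendant '[[1,[-2,30,0],[0,0,0]],[1,[-3,50,0],[0,0,0]],[1,[-3,55,0],[0,0,0]],[1,[-3,55,0],[0,0,0]],[1,[-3,55,0],[0,0,0]],[1,[-3,52,0],[0,0,0]],[1,[-3,50,0],[0,0,0]],[1,[-3,28,0],[0,0,-7.4]]]'; python3 -m pendant '[[1,[0,0,0],[0,0,0]]]' >/dev/null;  python3 go.py tb 0
```

```text
clock: 12.65
tool_pos: [0.5015, 0.3086, 0.1813]
eef_rot: [-0.032, 0.999, -0.0, -0.001]
contact_force: [0.0, 0.2, -1.8]
opening: 0.678
finger_force: 15.0
[0.5048 0.3047 0.022 ]
shift [ -3.2  -3.5 159.2] turn [ 0.03 -0.12  0.24] t 12.775
```

```bash
python3 -m pendant '[[1,[-3,-1,35],[0,0,0]],[1,[0,0,35],[0,0,0]],[1,[0,0,35],[0,0,0]],[1,[0,0,23],[0,0,0]],[1,[0,0,10],[0,0,0]],[1,[0,0,0],[0,0,0]]]'; python3 go.py tb 0
```

```text
clock: 13.52
tool_pos: [0.5057, 0.3034, 0.0442]
eef_rot: [-0.028, 1.0, -0.001, -0.001]
contact_force: [-0.0, 0.6, -1.7]
opening: 0.682
finger_force: 15.0
[0.5048 0.3047 0.022 ]
shift [ 0.8  1.4 22.2] turn [-0.1  -0.07 -0.04] t 13.525
```

```bash
python3 -m pendant '[[1,[1,1,8],[0,0,0]],[1,[0,0,5],[0,0,0]],[1,[0,0,3.5],[0,0,0]],[1,[0,0,0],[0,0,0]],[-0.55,[0,0,0],[0,0,0]],[-0.6,[0,0,0],[0,0,0]],[-0.6,[0,0,0],[0,0,0]]]'
```

```text
clock: 14.4
tool_pos: [0.5052, 0.306, 0.0285]
eef_rot: [-0.029, 1.0, 0.0, 0.0]
contact_force: [0.1, -0.7, -0.1]
opening: 0.798
finger_force: 0.0
```

```bash
python3 -m pendant '[[-0.6,[0,0,-15],[0,0,0]],[-0.6,[0,0,-40],[0,0,0]],[-0.6,[0,0,-50],[0,0,0]],[-0.6,[0,0,-45],[0,0,0]],[-0.6,[0,0,0],[0,0,7.4]]]'; python3 go.py p1 134;python3 - <<'E'
from h import *
a=cams.snapshot('top')['img'][110:240,170:390]
b=cams.snapshot('side')['img'][140:270,250:440]
o=np.hstack([cv2.resize(x,None,fx=1.9,fy=1.9,interpolation=2) for x in(a,b)]); cv2.imwrite('pics/a4.png',o[:,:,::-1])
E
```

```text
clock: 15.02
tool_pos: [0.507, 0.3074, 0.1832]
eef_rot: [0.037, 0.999, 0.003, 0.003]
contact_force: [-0.2, 1.0, -0.5]
opening: 0.799
finger_force: 0.0
[ 0.452  -0.0673  0.183 ]
shift [  26.8 -377.8   -2.3] turn [ 0.35  0.36 -0.08] t 15.025
```

View pics/a4.png

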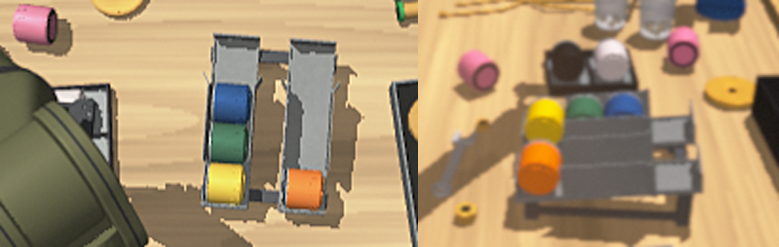

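Both filters lie in the tray: black at (570,62) and white at (611,60). Orange is at place 1, so I'll fetch it.

```bash
python3 -m pendant '[[-0.8,[2,-30,0],[0,0,0]],[-0.9,[3,-50,0],[0,0,0]],[-1,[3,-55,0],[0,0,0]],[-1,[4,-55,0],[0,0,0]],[-1,[4,-55,0],[0,0,0]],[-1,[4,-53,0],[0,0,0]],[-1,[4,-50,0],[0,0,0]],[-1,[3,-30,0],[0,0,0]]]' >/dev/null; python3 -m pendant '[[-1,[0,0,20],[0,0,0]],[-1,[0,0,20],[0,0,0]],[-1,[0,0,0],[0,0,0]]]'; python3 go.py p1 0
```

```text
clock: 16.5
tool_pos: [0.45, -0.0693, 0.1373]
eef_rot: [0.034, 0.999, -0.0, -0.002]
contact_force: [-0.8, 0.6, 0.1]
opening: 1.004
finger_force: 0.0
[ 0.452  -0.0673  0.049 ]
shift [-2.1  2.1 88.3] turn [-0.01 -0.19  0.26] t 16.5
```

```bash
python3 -m pendant '[[-1,[-1,2,30],[0,0,0]],[-1,[0,0,30],[0,0,0]],[-1,[0,0,25],[0,0,0]],[-1,[0,0,0],[0,0,0]],[1,[0,0,0],[0,0,0]],[1,[0,0,0],[0,0,0]],[1,[0,0,0],[0,0,0]],[1,[0,0,0],[0,0,0]]]' 15; python3 -m pendant '[[1,[0,0,-10],[0,0,0]],[1,[0,0,-15],[0,0,0]],[1,[0,0,-25],[0,0,0]],[1,[0,0,-40],[0,0,0]],[1,[0,0,-40],[0,0,0]],[1,[0,0,0],[0,0,0]]]' 15;python3 go.py pk 130
```

```text
clock: 17.5
tool_pos: [0.453, -0.0668, 0.054]
eef_rot: [0.035, 0.999, 0.001, 0.001]
contact_force: [-0.2, 0.6, 7.2]
opening: 0.68
finger_force: 15.0
clock: 18.25
tool_pos: [0.4533, -0.068, 0.1857]
eef_rot: [0.036, 0.999, -0.0, 0.002]
contact_force: [0.1, 0.0, -2.3]
opening: 0.679
finger_force: 15.0
[ 0.4155 -0.3359  0.166 ]
shift [  18.4 -269.9   19.7] turn [ -0.04   0.28 -10.48] t 18.25
```

```bash
python3 -m pendant '[[1,[2,-30,0],[0,0,0]],[1,[3,-45,0],[0,0,0]],[1,[3,-50,0],[0,0,0]],[1,[3,-50,0],[0,0,0]],[1,[3,-45,0],[0,0,0]],[1,[3,-35,0],[0,0,0]],[1,[1,-15,0],[0,0,-5.2]],[1,[0,0,0],[0,0,-5.2]]]' >/dev/null; python3 -m pendant '[[1,[0,0,30],[0,0,0]],[1,[0,0,30],[0,0,0]],[1,[0,0,0],[0,0,0]]]'; python3 go.py pk 0
```

```text
clock: 19.62
tool_pos: [0.4124, -0.3342, 0.1205]
eef_rot: [-0.055, 0.998, 0.002, -0.003]
contact_force: [-0.1, 0.1, -3.0]
opening: 0.679
finger_force: 15.0
[ 0.4155 -0.3359  0.036 ]
shift [-3.5 -2.4 84.4] turn [ 0.24 -0.36  0.01] t 19.625
```

```bash
python3 -m pendant '[[1,[-3,-2,25],[0,0,0]],[1,[0,0,25],[0,0,0]],[1,[0,0,15],[0,0,0]],[1,[0,0,0],[0,0,0]]]'; python3 go.py pk 0
python3 - <<'E'
from h import *
a=cams.snapshot('top')['img'][130:270,340:480]
b=cams.snapshot('side')['img'][240:370,230:420]
o=np.hstack([cv2.resize(x,(int(x.shape[1]*400/x.shape[0]),400),interpolation=2)[:,:] for x in(a,b)])
o=cv2.resize(o,(790,int(o.shape[0]*790/o.shape[1]))); cv2.imwrite('pics/a5.png',o[:,:,::-1])
E
```

```text
clock: 20.12
tool_pos: [0.4179, -0.3368, 0.0578]
eef_rot: [-0.055, 0.998, 0.0, -0.001]
contact_force: [-0.6, 0.4, -2.9]
opening: 0.682
finger_force: 15.0
[ 0.4155 -0.3359  0.036 ]
shift [ 2.2  1.1 21.8] turn [ 0.05 -0.08  0.01] t 20.125
```

View pics/a5.png

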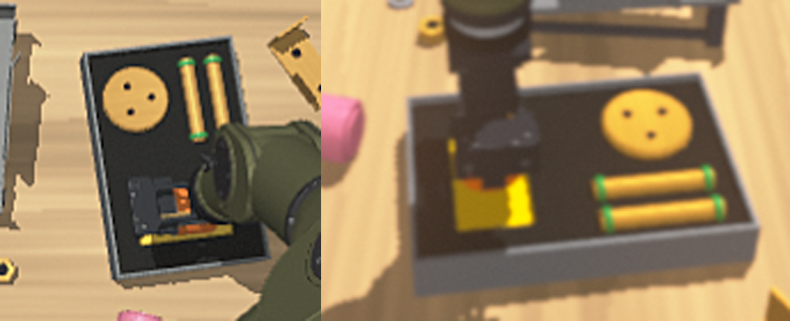

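```bash
python3 -m pendant '[[1,[2,1,6],[0,0,0]],[1,[0,0,5],[0,0,0]],[1,[0,0,4],[0,0,0]],[1,[0,0,0],[0,0,0]]]'; python3 go.py pk 0
```

```text
clock: 20.72
tool_pos: [0.4161, -0.3362, 0.0429]
eef_rot: [-0.055, 0.998, 0.0, -0.0]
contact_force: [0.1, -0.7, -2.1]
opening: 0.681
finger_force: 15.0
[ 0.4155 -0.3359  0.036 ]
shift [0.5 0.3 6.9] turn [ 0.02 -0.02 -0.  ] t 20.725
```

No contact yet. I'll go down 1.5 mm more and release.

```bash
python3 -m pendant '[[1,[0,0,1.5],[0,0,0]],[1,[0,0,0],[0,0,0]],[-0.55,[0,0,0],[0,0,0]],[-0.6,[0,0,0],[0,0,0]],[-0.6,[0,0,0],[0,0,0]]]'; python3 -m pendant '[[-0.6,[0,0,-15],[0,0,0]],[-0.6,[0,0,-40],[0,0,0]],[-0.6,[0,0,-45],[0,0,0]],[-0.6,[0,0,-40],[0,0,0]],[-0.6,[0,30,0],[0,0,5.3]],[-0.6,[0,45,0],[0,0,5.2]],[-0.6,[0,55,0],[0,0,0]],[-0.6,[0,55,0],[0,0,0]]]'
python3 - <<'E'
from h import *
a=cams.snapshot('top')['img'][130:270,340:480]
b=cams.snapshot('side')['img'][240:370,230:420]
o=np.hstack([cv2.resize(x,(int(x.shape[1]*400/x.shape[0]),400),interpolation=2)[:,:] for x in(a,b)])
o=cv2.resize(o,(790,int(o.shape[0]*790/o.shape[1]))); cv2.imwrite('pics/a6.png',o[:,:,::-1])
E
python3 go.py ta 150
```

```text
clock: 21.35
tool_pos: [0.4163, -0.3364, 0.0419]
eef_rot: [-0.055, 0.998, -0.0, 0.0]
contact_force: [-0.9, -0.7, -0.7]
opening: 0.803
finger_force: 0.0
clock: 22.35
tool_pos: [0.4203, -0.1503, 0.1827]
eef_rot: [0.037, 0.999, -0.0, 0.001]
contact_force: [1.5, 0.8, -0.7]
opening: 0.8
finger_force: 0.0
[0.5846 0.3093 0.172 ]
shift [-135.2  463.4   12.8] turn [ 0.17  0.13 -6.78] t 22.45
```

View pics/a6.png

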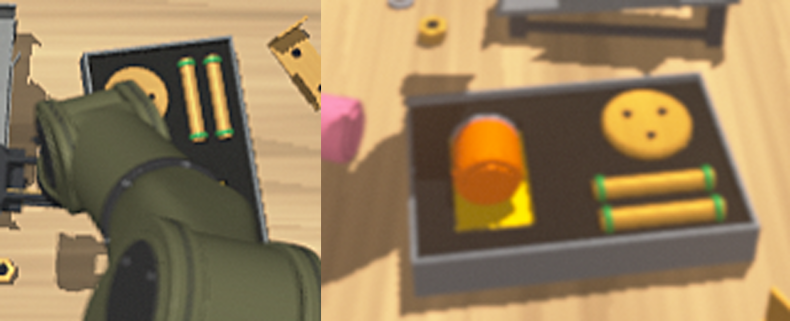

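Orange lies in the pocket. Now I'll fetch white.

```bash
python3 -m pendant '[[-0.6,[-5,45,0],[0,0,0]],[-0.6,[-15,55,0],[0,0,0]],[-0.6,[-20,60,0],[0,0,0]],[-0.6,[-20,60,0],[0,0,0]],[-0.6,[-20,60,0],[0,0,0]],[-0.6,[-20,60,0],[0,0,0]],[-0.6,[-20,60,0],[0,0,0]],[-0.6,[-10,40,0],[0,0,-6.8]]]' >/dev/null;  python3 -m pendant '[[-0.6,[0,0,0],[0,0,0]],[-0.6,[0,0,0],[0,0,0]]]';python3 go.py ta 0
```

```text
clock: 23.7
tool_pos: [0.5804, 0.2721, 0.1819]
eef_rot: [-0.022, 1.0, -0.001, -0.0]
contact_force: [-0.1, -0.6, 0.3]
opening: 0.805
finger_force: 0.0
[0.5846 0.3093 0.022 ]
shift [ -5.9  37.2 159.8] turn [-0.09 -0.03 -0.77] t 23.7
```

```bash
python3 -m pendant '[[-0.6,[-6,37,0],[0,0,-0.7]],[-0.6,[0,0,35],[0,0,0]],[-0.6,[0,0,35],[0,0,0]],[-0.6,[0,0,0],[0,0,0]]]';python3 go.py ta 0
python3 - <<'E'
from h import *
b=cams.snapshot('side')['img'][80:210,280:440]
cv2.imwrite('pics/a7.png',cv2.resize(b,None,fx=4,fy=4,interpolation=2)[:,:,::-1])
E
```

```text
clock: 24.2
tool_pos: [0.5833, 0.3075, 0.1096]
eef_rot: [-0.028, 1.0, -0.002, -0.003]
contact_force: [0.2, 0.4, 0.6]
opening: 0.798
finger_force: 0.0
[0.5846 0.3093 0.022 ]
shift [-1.9  2.2 87.6] turn [-0.27 -0.3  -0.09] t 24.2
```

View pics/a7.png

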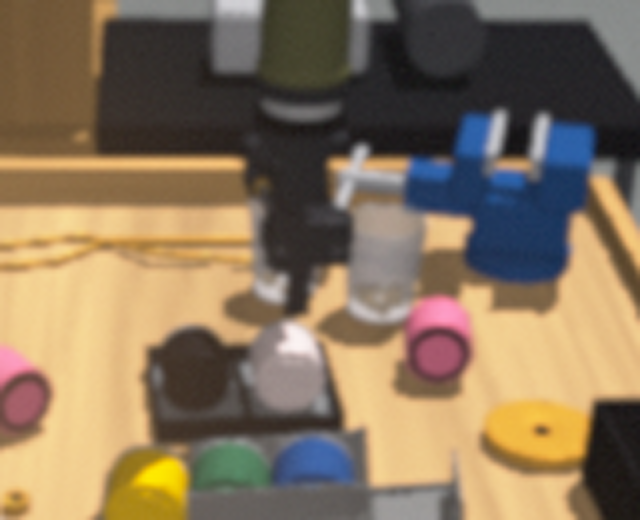

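White's face is at (351.5,172) in the full picture and the near finger at (354,154). I'll compare with the predicted pixels.

```bash
python3 - <<'E'
from h import *
d=cams.snapshot('side'); print(proj(d,[(.5857,.28,.037),(.5956,.28,.037),(.5833,.2725,.1096),(.5052,.276,.037)]))
E
python3 -m pendant '[[-0.7,[-3,2,35],[0,0,0]],[-0.7,[0,0,30],[0,0,0]],[-0.7,[0,0,17],[0,0,0]],[-0.7,[0,0,0],[0,0,0]]]';python3 go.py ta 0
```

```text
[[352.36377363 175.01508386]
 [355.20617958 175.02364705]
 [352.9302248  157.33016197]
 [329.26920429 175.51392664]]
clock: 24.8
tool_pos: [0.5877, 0.3132, 0.0299]
eef_rot: [-0.029, 1.0, -0.0, -0.0]
contact_force: [-0.6, -0.2, 0.4]
opening: 0.85
finger_force: 0.0
[0.5846 0.3093 0.022 ]
shift [ 3.3 -3.7  7.9] turn [-0.02 -0.01  0.02] t 24.8
```

```bash
python3 -m pendant '[[-0.7,[2,-3,4],[0,0,0]],[-0.7,[0,0,0],[0,0,0]],[1,[0,0,0],[0,0,0]],[1,[0,0,0],[0,0,0]],[1,[0,0,0],[0,0,0]]]' 15;python3 -m pendant '[[1,[0,0,-15],[0,0,0]],[1,[0,0,-40],[0,0,0]],[1,[0,0,-45],[0,0,0]],[1,[0,0,-45],[0,0,0]],[1,[0,0,-25],[0,0,0]],[1,[0,0,0],[0,0,7.4]]]'; python3 go.py p4 100
```

```text
clock: 25.42
tool_pos: [0.586, 0.3105, 0.0262]
eef_rot: [-0.029, 1.0, 0.0, 0.0]
contact_force: [0.1, -0.1, 3.3]
opening: 0.674
finger_force: 15.0
clock: 26.18
tool_pos: [0.5868, 0.3113, 0.199]
eef_rot: [0.037, 0.999, 0.002, 0.002]
contact_force: [0.4, 0.2, -2.8]
opening: 0.677
finger_force: 15.0
[ 0.6365 -0.0809  0.172 ]
shift [ -78.7 -387.4   25.9] turn [ 0.21  0.21 -0.07] t 26.175
```

```bash
python3 -m pendant '[[1,[-5,-30,0],[0,0,0]],[1,[-10,-50,0],[0,0,0]],[1,[-13,-55,0],[0,0,0]],[1,[-13,-55,0],[0,0,0]],[1,[-13,-55,0],[0,0,0]],[1,[-13,-55,0],[0,0,0]],[1,[-8,-50,0],[0,0,0]],[1,[-4,-36,0],[0,0,0]]]' >/dev/null; python3 -m pendant '[[1,[0,0,25],[0,0,0]],[1,[0,0,25],[0,0,0]],[1,[0,0,0],[0,0,0]]]'; python3 go.py p4 7
```

```text
clock: 27.55
tool_pos: [0.6352, -0.0803, 0.1443]
eef_rot: [0.036, 0.999, 0.0, -0.002]
contact_force: [0.5, 0.3, -1.7]
opening: 0.681
finger_force: 15.0
[ 0.6365 -0.0809  0.079 ]
shift [-1.6 -0.5 65.3] turn [-0.01 -0.26  0.14] t 27.55
```

```bash
python3 -m pendant '[[1,[0,0,25],[0,0,0]],[1,[0,0,20],[0,0,0]],[1,[0,0,10],[0,0,0]],[1,[0,0,0],[0,0,0]]]'; python3 go.py p4 7
```

```text
clock: 28.05
tool_pos: [0.6368, -0.0802, 0.0903]
eef_rot: [0.036, 0.999, 0.0, -0.001]
contact_force: [-0.1, -0.9, -1.7]
opening: 0.678
finger_force: 15.0
[ 0.6365 -0.0809  0.079 ]
shift [ 0.2 -0.7 11.3] turn [-0.   -0.06  0.14] t 28.05
```

```bash
python3 -m pendant '[[1,[1,0,6],[0,0,0]],[1,[0,0,5],[0,0,0]],[1,[0,0,1],[0,0,0]],[1,[0,0,0],[0,0,0]]]'; python3 go.py p4 7
```

```text
clock: 28.55
tool_pos: [0.6361, -0.0801, 0.0788]
eef_rot: [0.036, 0.999, 0.0, 0.0]
contact_force: [-0.5, -0.1, -2.9]
opening: 0.677
finger_force: 15.0
[ 0.6365 -0.0809  0.079 ]
shift [-0.4 -0.7 -0.2] turn [0.01 0.01 0.13] t 28.55
```

```bash
python3 -m pendant '[[1,[0,0,1.5],[0,0,0]],[1,[0,0,0],[0,0,0]],[-0.6,[0,0,0],[0,0,0]],[-0.7,[0,0,0],[0,0,0]],[-0.7,[0,0,0],[0,0,0]],[-0.7,[0,0,0],[0,0,0]],[-0.7,[0,0,0],[0,0,0]],[-0.7,[0,0,0],[0,0,0]]]';python3 -m pendant '[[-0.6,[0,0,-35],[0,0,0]],[-0.6,[0,0,-50],[0,0,0]],[-0.6,[0,0,-35],[0,0,0]],[-0.6,[0,20,0],[0,0,0]],[-0.6,[10,50,0],[0,0,0]],[-0.6,[15,55,0],[0,0,0]],[-0.6,[20,55,0],[0,0,0]],[-0.6,[20,55,0],[0,0,0]]]' ; python3 go.py tb 130
python3 - <<'E'
from h import *
a=cams.snapshot('top')['img'][110:240,170:390]
b=cams.snapshot('side')['img'][140:270,250:440]
o=np.hstack([cv2.resize(x,None,fx=1.9,fy=1.9,interpolation=2) for x in(a,b)]); cv2.imwrite('pics/a8.png',o[:,:,::-1])
E
```

```text
clock: 29.55
tool_pos: [0.6361, -0.0801, 0.0771]
eef_rot: [0.036, 0.999, 0.0, -0.0]
contact_force: [0.0, -0.4, -0.4]
opening: 0.85
finger_force: 0.0
clock: 30.55
tool_pos: [0.5863, 0.1615, 0.1959]
eef_rot: [0.035, 0.999, 0.0, -0.001]
contact_force: [0.6, 0.9, 0.9]
opening: 0.802
finger_force: 0.0
[0.5048 0.3047 0.152 ]
shift [ 91.2 137.2  44.1] turn [ 0.   -0.12 -7.3 ] t 30.55
```

View pics/a8.png

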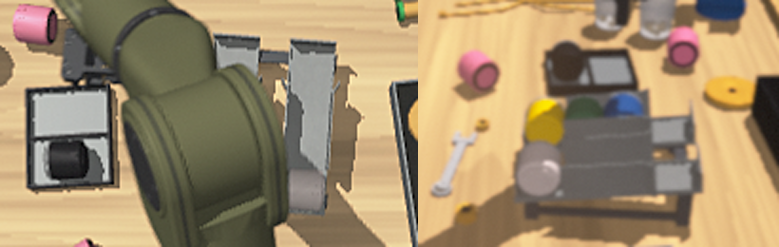

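White rolled to place 1, seen at side crop (540,167). Black is still in the near compartment.

```bash
python3 -m pendant '[[-0.7,[25,45,0],[0,0,0]],[-0.7,[30,45,0],[0,0,0]],[-0.7,[25,35,0],[0,0,0]],[-0.7,[5,7,0],[0,0,-7.4]],[-0.7,[0,0,35],[0,0,0]],[-0.7,[0,0,40],[0,0,0]],[-0.7,[0,0,0],[0,0,0]]]';python3 go.py tb 0
```

```text
clock: 31.52
tool_pos: [0.5099, 0.2951, 0.1189]
eef_rot: [-0.029, 1.0, -0.002, -0.003]
contact_force: [-0.2, 0.3, -0.1]
opening: 0.85
finger_force: 0.0
[0.5048 0.3047 0.022 ]
shift [ 3.9 10.3 96.9] turn [-0.24 -0.39  0.1 ] t 31.525
```

```bash
python3 -m pendant '[[-0.7,[4,9,35],[0,0,0]],[-0.7,[0,0,30],[0,0,0]],[-0.7,[0,0,22],[0,0,0]],[-0.7,[0,0,0],[0,0,0]]]';python3 go.py tb 0
```

```text
clock: 32.02
tool_pos: [0.5075, 0.3053, 0.0349]
eef_rot: [-0.029, 1.0, -0.0, -0.001]
contact_force: [0.1, -0.7, -0.6]
opening: 0.851
finger_force: 0.0
[0.5048 0.3047 0.022 ]
shift [ 2.8 -0.4 12.9] turn [-0.05 -0.09  0.06] t 32.025
```

```bash
python3 -m pendant '[[-0.7,[2,0,8],[0,0,0]],[-0.7,[0,0,0],[0,0,0]],[1,[0,0,0],[0,0,0]],[1,[0,0,0],[0,0,0]],[1,[0,0,0],[0,0,0]]]' 15;python3 -m pendant '[[1,[0,0,-15],[0,0,0]],[1,[0,0,-40],[0,0,0]],[1,[0,0,-45],[0,0,0]],[1,[0,0,-45],[0,0,0]],[1,[0,0,-25],[0,0,0]],[1,[0,0,0],[0,0,7.4]]]'; python3 go.py p4 100
```

```text
clock: 32.65
tool_pos: [0.5065, 0.3055, 0.0278]
eef_rot: [-0.029, 1.0, 0.0, 0.0]
contact_force: [-0.1, 0.2, 4.0]
opening: 0.681
finger_force: 15.0
clock: 33.4
tool_pos: [0.5069, 0.3057, 0.2002]
eef_rot: [0.037, 0.999, 0.002, 0.002]
contact_force: [0.5, -0.0, -2.9]
opening: 0.681
finger_force: 15.0
[ 0.6365 -0.0809  0.172 ]
shift [-158.  -375.9   27.5] turn [ 0.18  0.18 -0.08] t 33.4
```

```bash
python3 -m pendant '[[1,[-10,-30,0],[0,0,0]],[1,[-20,-48,0],[0,0,0]],[1,[-25,-54,0],[0,0,0]],[1,[-25,-54,0],[0,0,0]],[1,[-25,-54,0],[0,0,0]],[1,[-25,-54,0],[0,0,0]],[1,[-18,-50,0],[0,0,0]],[1,[-9,-32,0],[0,0,0]]]' >/dev/null; python3 -m pendant '[[1,[0,0,25],[0,0,0]],[1,[0,0,25],[0,0,0]],[1,[0,0,0],[0,0,0]]]'; python3 go.py p4 7
```

```text
clock: 34.78
tool_pos: [0.6339, -0.0813, 0.1458]
eef_rot: [0.036, 0.999, -0.0, -0.002]
contact_force: [0.4, 0.4, -1.7]
opening: 0.675
finger_force: 15.0
[ 0.6365 -0.0809  0.079 ]
shift [-2.9  0.6 66.8] turn [-0.02 -0.28  0.13] t 34.775
```

```bash
python3 -m pendant '[[1,[-1,0.5,25],[0,0,0]],[1,[0,0,20],[0,0,0]],[1,[0,0,10],[0,0,0]],[1,[0,0,6],[0,0,0]],[1,[0,0,3],[0,0,0]],[1,[0,0,0],[0,0,0]]]'; python3 go.py p4 7
```

```text
clock: 35.52
tool_pos: [0.6372, -0.0806, 0.0835]
eef_rot: [0.036, 0.999, 0.0, 0.0]
contact_force: [0.1, 0.4, -1.6]
opening: 0.68
finger_force: 15.0
[ 0.6365 -0.0809  0.079 ]
shift [ 0.7 -0.4  4.5] turn [0.   0.03 0.13] t 35.525
```

After release, I'll lift and retreat over the free area between the rack and the tray, then swing back so both views are clear.

```bash
python3 -m pendant '[[1,[0,0,3],[0,0,0]],[1,[0,0,1.5],[0,0,0]],[1,[0,0,0],[0,0,0]],[-0.6,[0,0,0],[0,0,0]],[-0.7,[0,0,0],[0,0,0]],[-0.7,[0,0,0],[0,0,0]],[-0.7,[0,0,0],[0,0,0]],[-0.7,[0,0,0],[0,0,0]]]';python3 -m pendant '[[-0.6,[0,0,-35],[0,0,0]],[-0.6,[0,0,-50],[0,0,0]],[-0.6,[0,0,-40],[0,0,0]],[-0.6,[5,40,-20],[0,0,0]],[-0.6,[10,55,0],[0,0,0]],[-0.6,[15,55,0],[0,0,0]],[-0.6,[20,55,0],[0,0,0]],[-0.6,[20,55,0],[0,0,0]]]' >/dev/null
python3 -m pendant '[[-0.6,[20,55,0],[0,0,0]],[-0.6,[25,50,0],[0,0,0]],[-0.6,[25,50,0],[0,0,0]],[-0.6,[25,50,0],[0,0,0]],[-0.6,[25,45,0],[0,0,0]],[-0.6,[25,40,0],[0,0,0]],[-0.6,[25,40,0],[0,0,0]],[-0.6,[0,0,0],[0,0,0]]]'
python3 - <<'E'
from h import *
a=cams.snapshot('top')['img'][120:250,265:465]
b=cams.snapshot('side')['img'][140:350,250:440]
a=cv2.resize(a,None,fx=2.2,fy=2.2,interpolation=2);b=cv2.resize(b,None,fx=1.8,fy=1.8,interpolation=2)
o=np.zeros((400,790,3),np.uint8);o[:a.shape[0],:440]=a;o[:378,445:787]=b
cv2.imwrite('pics/a9.png',o[:,:,::-1])
E
```

```text
clock: 36.52
tool_pos: [0.637, -0.0805, 0.0786]
eef_rot: [0.036, 0.999, 0.0, -0.0]
contact_force: [-0.1, -0.4, -0.2]
opening: 0.848
finger_force: 0.0
clock: 38.52
tool_pos: [0.4347, 0.5299, 0.2237]
eef_rot: [0.032, 0.999, 0.002, -0.002]
contact_force: [-0.3, 0.2, -0.3]
opening: 0.797
finger_force: 0.0
```

View pics/a9.png

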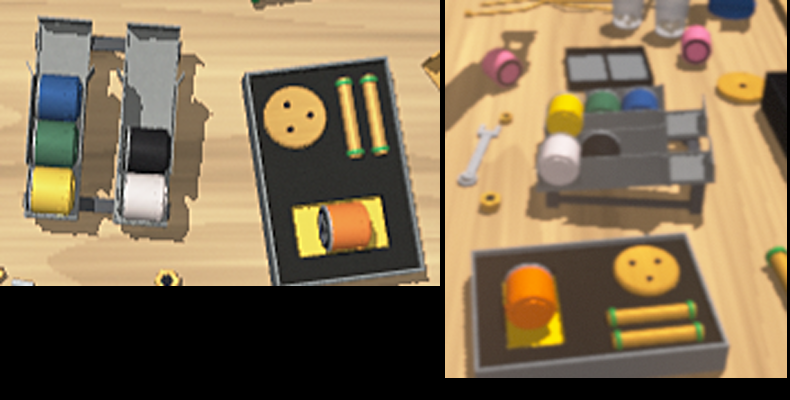

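White is first at (145,195) and black second at (149,150). The other lane is unchanged, and orange is centred in the pocket at (346,226) once parallax is allowed for. I'll hand it in.

```bash
python3 -c "
from plant import r
print(r.finish_job())"
```

```text
the job is handed in; nothing more can be done
None
```

I handed the job in at about 38.6 s of the allowed 138 s: orange lies in the kit tray pocket, white and black are back in their lane in the old order, and the other lane was left alone; the hand-in returned no verdict, so this rests on the final pictures.

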